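# Start up the microscope lamp and camera in order

## Robot

A 7-joint arm with a two-finger parallel gripper is mounted at the origin on the work surface. World frame = base frame: x ahead of the robot, y to its left, z up, the work surface at z = 0. Lengths are in m, angles in rad, forces in N, time in s.
With the tool pointing down it reaches from about 0.425 to 0.95 m from the base axis. Payload 4.7 kg.
Tool frame: the origin (TCP) lies between the finger pads; the fingertips stand 19 mm ahead of it and the grasp point (between the pads) is the TCP (env.nose_length is the distance from the TCP to the fingertips, in m); z points along the fingers, y is the line along which they close (so a half turn about z gives the same grasp; the last joint's range is limited). The gripper opens to 87 mm and grips with 3 to 60 N. Pads are 19 mm wide; open, the fingers measure 117 mm over their backs; the gripper's body (75 mm by 190 mm) begins 51 mm behind the grasp point.
Start: joints at [1.196, 0.469, -0.049, 1.532, 0.024, 1.141, -0.082], TCP at [0.229, -0.635, 0.242] pointing down, gripper open.
Joint ranges: [-2.59, 2.59], [-0.33, 1.99], [-1.39, 1.29], [0.1, 2.45], [-1.04, 4.18], [0.21, 1.99], [-2.66, 2.66]. Speed limits (rad/s): [2.57, 2.57, 3.14, 3.14, 3.14, 3.14, 3.14].

## Interface

Orientations are given as a unit quaternion [w, x, y, z].
In Python, from rig import env gives the robot as it stands. The module is installed in compiled form; this text tells all that it offers. Calls block until the motion is done:
- env.move_ptp(position, orientation): joint-space move of the TCP to a pose.
- env.servo_line(position, orientation=None, feed=0.15): straight line of the TCP; orientation=None keeps the orientation; feed is the mean speed in m/s.
- env.movej(angles): joint-space move.
- env.move_gripper(opening): finger opening in m; the grip force is fixed at half the most; returns when the fingers have stopped.
- env.pause(seconds).
- env.solve_ik(position, orientation): joint angles nearest the present ones, or None.
- env.read_state(): the state.
- env.get_image(name): name is "scene" or "top" or "wrist"; returns the picture (400x640x3 uint8, blue, green, red); there is no depth.
- env.camera_model(name): a dict with "fx", "fy", "cx", "cy" (pixels), "world_from_camera" (4x4, takes a point from camera to world coordinates). Camera axes: x right, y down, z forward; pixel columns grow to the right and rows downward; lengths in m; the calibration is good to about 2 mm. A picture is of the moment at which its call begins: read the wrist's pose just before it. camera_model takes no time and is no camera call; for the wrist camera it gives the pose at the moment of the call.
A pose or a line that the arm cannot do raises env.Unreachable and nothing moves.
- env.close_job(): hands the job in; it is judged then, once.
The state is a dict: "clock": time; "joint_pos": joint angles; "qvel": joint speeds; "joint_torque": joint torques, N m; "eef_pos": TCP position; "ee_rot": TCP orientation; "contact_force": force on the tool from outside, world axes, zero at the start; "ft_torque": the same for the moment, N m; "gripper_width": finger opening in m; "grip_force": force on a finger pad.
Only numpy, scipy, OpenCV 4.12 (cv2) and the standard library are available. Lean on these libraries where they do the work, as an engineer would, in place of code of your own. Each camera call takes 0.05 s, during which the arm holds its last target. There are 200 camera calls.

## Task

Switch the microscope's imaging set on in its safe order by pressing three push buttons with the fingertips: first the green one on the white power supply, then the yellow one on the grey light-source box, and last the blue one on the small black camera pod. Press each gently, without ramming it, well in, so that it stays down by itself. Do not press the red or the white button, do not pick up or shift the pod, and leave everything else on the bench as it stands.

Things in the scene. Friction and masses are not known exactly. Their poses are not given: they have to be found in the camera images.
- supply: White power supply on four rubber feet, heavy and fixed, 150 x 170 x 80 mm (x, y, z). Origin: centre of its underside on the bench; z up, -x its front with the black dial. On its top: green button at (-25, +40) mm, red button at (-25, -42) mm, and a loose objective standing near (+45, -30) mm. The three units swap places and are turned up to 20 degrees either way.
- green_top (a point): Centre of the top face of the green push button on the power supply: round flat cap, 30 mm across, 18 mm proud when out (then 98 mm above the bench; 10 mm proud when on and released), in a black ring. This point rides down with the cap.
- green (a joint): Latch inside the button: 0 = out (off), 0.008 m = fully in, on from 0.005 m; starts at 0 to 0.0015 m. Moves down into the power supply at about 3 N and stays where it is left. The cap rides on it on a spring (2 N/mm): a push gives 1.5 mm, then the latch moves, then 6.5 mm more of spring to a hard stop, 16 mm in all from fully out. Push the cap down about 10 mm from fully out (3 to 5 N).
- red (a joint): Red decoy button on the power supply, 26 mm across, 10 mm proud; 0 = out, 0.008 m = in; springs back, 5.6 N at the bottom. Not to be pressed.
- lamp: Grey light-source box with a blue flank, heavy and fixed, 130 x 125 x 60 mm. Origin: centre of its underside; z up, -x its front with the black dial. On its top: yellow button at (-20, -30) mm, white button at (-22, +30) mm, and a loose black eyepiece cap near (+40, +30) mm.
- yellow_top (a point): Centre of the top face of the yellow push button on the light-source box: round flat cap, 30 mm across, 18 mm proud when out (then 78 mm above the bench; 10 mm proud when on and released), in a black ring. This point rides down with the cap.
- yellow (a joint): Latch inside the button: 0 = out (off), 0.008 m = fully in, on from 0.005 m; starts at 0 to 0.0015 m. Moves down into the light-source box at about 3 N and stays where it is left. The cap rides on it on a spring (2 N/mm): a push gives 1.5 mm, then the latch moves, then 6.5 mm more of spring to a hard stop, 16 mm in all from fully out. Push the cap down about 10 mm from fully out (3 to 5 N).
- white (a joint): White decoy button on the light-source box, 26 mm across, 10 mm proud; 0 = out, 0.008 m = in; springs back, 5.6 N at the bottom. Not to be pressed.
- pod: Black cordless camera pod with a blue display, LOOSE on the bench, about 0.5 kg, 110 x 62 x 34 mm. Origin: centre of its underside; z up. Blue button at (-22, 0) mm. The oil bottle stands about 75 mm to its +y side and the slide box about 75 mm to its -y side.
- blue_top (a point): Centre of the top face of the blue push button on the camera pod: round flat cap, 30 mm across, 18 mm proud when out (then 52 mm above the bench; 10 mm proud when on and released), in a black ring. This point rides down with the cap.
- blue (a joint): Latch inside the button: 0 = out (off), 0.008 m = fully in, on from 0.005 m; starts at 0 to 0.0015 m. Moves down into the camera pod at about 3 N and stays where it is left. The cap rides on it on a spring (2 N/mm): a push gives 1.5 mm, then the latch moves, then 6.5 mm more of spring to a hard stop, 16 mm in all from fully out. Push the cap down about 10 mm from fully out (3 to 5 N).
- objective: Loose bystander: steel microscope objective standing on the power supply, 26 mm across, 45 mm tall. Origin at its underside.
- cap: Loose bystander: black eyepiece cap lying on the light-source box, 34 mm across, 16 mm tall. Origin at its underside.
- oil: Loose bystander: amber oil bottle, 28 mm across, 58 mm tall, beside the pod. Origin at its underside.
- slidebox: Loose bystander: orange slide box, 85 x 35 x 28 mm, beside the pod. Origin at its underside.
- petri: Loose bystander: clear dish, 60 mm across, 14 mm tall, at the back. Origin at its underside.
- lenspen: Loose bystander: black and blue lens pen lying at the back, 120 mm long, 14 mm thick. Origin at its underside.
- beaker: Loose bystander: glass beaker, 60 mm across, 70 mm tall, close to the robot. Origin at its underside.

How it is judged:
On the way, in this order (a step that is already met when the one before it is completed fails the run):
1. the green button is in (value of joint green above 0.005 m), for 0.2 s.
2. then the yellow button is in (value of joint yellow above 0.005 m), for 0.2 s.
3. then the blue button is in (value of joint blue above 0.005 m), for 0.2 s.
At the end, for the whole second after the job is handed in: Green, yellow and blue buttons each latched at least 5 mm in (of 8), the red and white ones out, the pod upright, at rest and within 20 mm of where it started, every bystander within 15 mm of where it stood (value of joint each of green, yellow, blue above 0.005 m and value of joint each of red, white below 0.003 m and distance of pod from where it was at the start of the episode below 0.02 m and linear speed of pod below 0.02 m/s and angle between pod's own z axis and vertical below 0.1 rad and distance of each of objective, cap, oil, slidebox, petri, lenspen, beaker from where it was at the start of the episode below 0.015 m); the robot touches nothing.
It fails at once if pressed out of order: yellow over 3 mm in before green is on, or blue over 3 mm in before green and yellow are on ((value of joint yellow above 0.003 m and value of joint green below 0.005 m) or (value of joint blue above 0.003 m and value of joint any of green, yellow below 0.005 m)).
It fails at once if the red or the white button pressed (over 3 mm) (value of joint any of red, white above 0.003 m).
It fails at once if the power supply, light-source box or pod pushed with more than 25 N (contact force between any of the fingers, the arm and supply above 25 N or contact force between any of the fingers, the arm and lamp above 25 N or contact force between any of the fingers, the arm and pod above 25 N).
It fails at once if the pod lifted, tipped or shifted by over 20 mm (height (world z) of pod above 0.008 m or angle between pod's own z axis and vertical above 0.15 rad or distance of pod from where it was at the start of the episode above 0.02 m).
It fails at once if a bystander moved by over 15 mm (distance of any of objective, cap, oil, slidebox, petri, lenspen, beaker from where it was at the start of the episode above 0.015 m).
It also fails if it takes over 56 s, if anything falls off the work surface, if the arm or the gripper's body presses on something with over 40 N, if the wrist force passes 120 N, or if a joint passes its speed limit or range.

## Working session

There is one attempt and no reset: what is moved stays moved. The work goes in short steps, each a Python script; the robot and the scene stay as the last script left them, time stands still between calls to the robot, and variables do not carry over. Pictures are saved under pics/ and viewed, at most 10 in all, crops included, and the job is handed in when it is done.

```bash
mkdir -p pics; python3 - <<'E'
from rig import env
import cv2,numpy as np
for n in("scene","top"):
    cv2.imwrite(f"pics/{n}0.png",env.get_image(n)); m=env.camera_model(n); print(n,m["fx"],m["cx"],m["cy"],np.round(m["world_from_camera"],3).tolist())
s=env.read_state();print(s["clock"],s["ee_rot"],s["contact_force"],s["gripper_width"],env.nose_length)
E
```

```text
scene 424.45105164713976 324.0435472875901 197.67772427088428 [[0.775, 0.342, -0.532, 1.118], [0.632, -0.389, 0.67, -0.678], [0.022, -0.855, -0.518, 0.615], [0.0, 0.0, 0.0, 1.0]]
top 365.218219713413 318.0242608567791 199.41726539599492 [[0.001, -0.987, 0.158, 0.4], [-1.0, -0.004, -0.022, 0.019], [0.022, -0.158, -0.987, 1.142], [0.0, 0.0, 0.0, 1.0]]
0.1 [-8.58612444e-04  9.85093937e-01  1.72015019e-01 -1.75359515e-04] [ 0.5027892  -0.00253443 -0.08011229] 0.0867040841527408 0.019
```

View pics/top0.png

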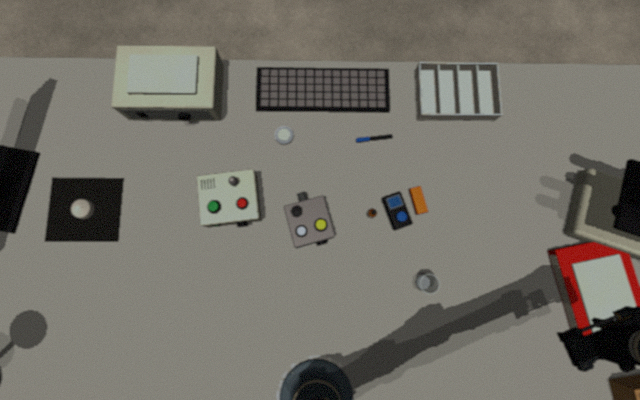

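View pics/scene0.png

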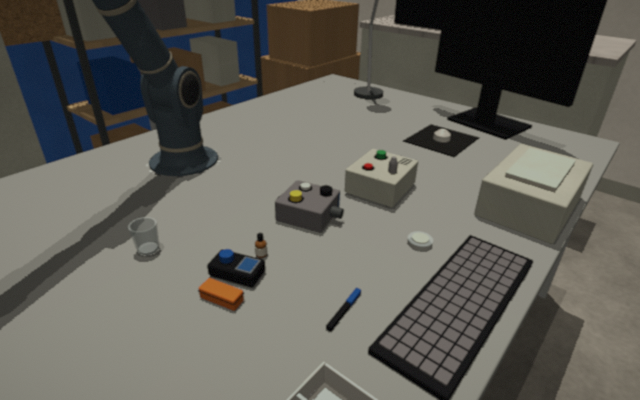

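The top view shows green at (214,207), yellow at (320,225) and blue at (402,216). In the scene view they are at (381,155), (296,196) and (226,256). Next I'll triangulate the cap centres.

```bash
cat > h.py <<'E'
import cv2,numpy as np
from rig import env
HSV={"green":((45,110,40),(85,255,255)),"yellow":((22,130,80),(35,255,255)),"blue":((100,170,60),(125,255,255))}
Z={"green":.098,"yellow":.078,"blue":.052}
def blob(img,col,near,r):
    m=cv2.inRange(cv2.cvtColor(img,cv2.COLOR_BGR2HSV),*map(np.array,HSV[col]))
    _,_,st,c=cv2.connectedComponentsWithStats(m)
    k=[(np.hypot(*(c[i]-near)),i) for i in range(1,len(c)) if st[i,4]>15]
    k=[x for x in k if x[0]<r]
    if not k: return None
    i=max(k,key=lambda x:st[x[1],4])[1]
    return c[i],st[i]
def ray(m,p):
    T=np.array(m["world_from_camera"]); d=T[:3,:3]@[(p[0]-m["cx"])/m["fx"],(p[1]-m["cy"])/m["fy"],1]
    return T[:3,3],d/np.linalg.norm(d)
def onz(m,p,z):
    o,d=ray(m,p); return o+d*(z-o[2])/d[2]
def tri(rays):
    A=sum(np.eye(3)-np.outer(d,d) for o,d in rays); b=sum((np.eye(3)-np.outer(d,d))@o for o,d in rays)
    return np.linalg.solve(A,b)
def proj(m,P):
    T=np.array(m["world_from_camera"]); q=T[:3,:3].T@(np.array(P)-T[:3,3]); return np.array([m["fx"]*q[0]/q[2]+m["cx"],m["fy"]*q[1]/q[2]+m["cy"]])
E
python3 - <<'E'
from h import *
px={"green":((214,207),(381,155)),"yellow":((320,225),(296,196)),"blue":((402,216),(226,256))}
im={n:cv2.imread(f"pics/{n}0.png") for n in("top","scene")}
for c,(a,b) in px.items():
    R=[]
    for n,p in zip(("top","scene"),(a,b)):
        q=blob(im[n],c,p,9); print(c,n,q[0].round(1),q[1])
        R.append(ray(env.camera_model(n),q[0])); 
        print("  plane",onz(env.camera_model(n),q[0],Z[c]).round(4))
    P=tri(R); print("  tri",P.round(4))
    print("  reach",np.hypot(*P[:2]))
E
```

```text
green top [213.2 206. ] [208 201  11  11  90]
  plane [0.5475 0.2966 0.098 ]
green scene [380.6 154.5] [376 151   9   8  59]
  plane [0.5584 0.2822 0.098 ]
  tri [0.5487 0.2989 0.089 ]
  reach 0.6248589441981955
yellow top [320.4 224.1] [315 219  11  11  97]
  plane [ 0.4983 -0.0113  0.078 ]
yellow scene [295.2 195.3] [290 191  11  10  99]
  plane [ 0.5066 -0.0208  0.078 ]
  tri [ 0.4987 -0.0118  0.0708]
  reach 0.4988500353114094
blue top [401.3 216. ] [396 211  11  11  85]
  plane [ 0.5256 -0.2563  0.052 ]
blue scene [225.5 254.2] [219 250  14  10 100]
  plane [ 0.5297 -0.2609  0.052 ]
  tri [ 0.5258 -0.2577  0.048 ]
  reach 0.585514915916613
```

Triangulation agrees with the given heights. It reads a little low because the visible cap sides pull the centre down. Next I'll hover over each button with closed fingers and check with the wrist camera.

```bash
python3 - <<'E'
from h import *
env.move_gripper(0.0)
Q=[0,1,0,0]
for c,p in {"blue":(.526,-.257),"yellow":(.4985,-.012),"green":(.548,.297)}.items():
    env.move_ptp([p[0],p[1],.25],Q); env.pause(.3)
    R=[]
    for k,dx in enumerate((0,.06)):
        if dx: env.servo_line([p[0]+dx,p[1],.25]); env.pause(.3)
        m=env.camera_model("wrist"); im=env.get_image("wrist"); cv2.imwrite(f"pics/w_{c}{k}.png",im)
        g=proj(m,[*p,Z[c]]); q=blob(im,c,g,60); print(c,g.round(0),None if q is None else (q[0].round(1),q[1],onz(m,q[0],Z[c]).round(4)))
        if q: R.append(ray(m,q[0]))
    if len(R)==2: print("  tri",tri(R).round(4))
s=env.read_state();print(s["clock"],s["contact_force"],s["eef_pos"],s["gripper_width"])
E
```

```text
blue [318. 180.] (array([318.4, 178.4]), array([305, 164,  28,  29, 621], dtype=int32), array([ 0.5277, -0.2576,  0.052 ]))
blue [318. 233.] (array([303.6, 187.7]), array([284, 171,  40,  35, 855], dtype=int32), array([ 0.5772, -0.2415,  0.052 ]))
  tri [ 0.5067 -0.2438 -0.1689]
yellow [317. 186.] (array([317.4, 183.8]), array([303, 168,  30,  32, 751], dtype=int32), array([ 0.5004, -0.012 ,  0.078 ]))
yellow [318. 242.] (array([319. , 230.9]), array([310, 223,  18,  27, 108], dtype=int32), array([ 0.5106, -0.0127,  0.078 ]))
  tri [ 0.4866 -0.0121  0.012 ]
green [317. 190.] (array([314.7, 187.4]), array([299, 171,  32,  34, 857], dtype=int32), array([0.5509, 0.2992, 0.098 ]))
green [319. 250.] (array([319.5, 239. ]), array([319, 229,   2,  21,  42], dtype=int32), array([0.559 , 0.2962, 0.098 ]))
  tri [0.5412 0.298  0.0531]
9.325 [-0.50691797  0.68452932  0.57757047] [0.60749986 0.29717886 0.25028441] 0.000659864013287226
```

View pics/w_green0.png

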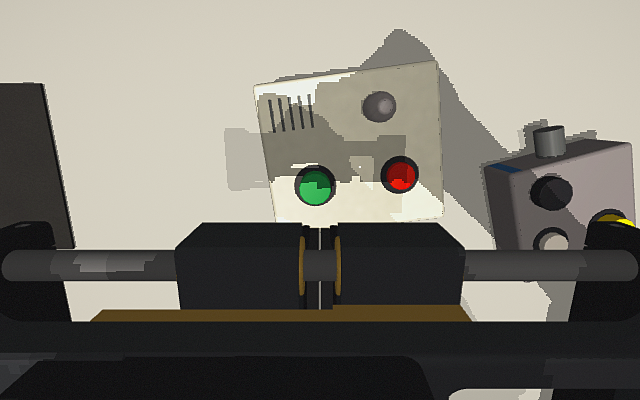

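In the first wrist views all three caps are unobstructed; green is at (315,187), clear of the red button at (400,175). These views agree with the two fixed cameras to 2–4 mm. The second views were hidden by the gripper, so I'm discarding them. Next I'll press green with force feedback.

```bash
cat >> h.py <<'E'
Q=[0,1,0,0]
def press(c,xy):
    n=env.nose_length; x,y=xy
    env.move_ptp([x,y,.25],Q)
    env.servo_line([x,y,Z[c]+n+.01],feed=.12); env.pause(.3)
    F=lambda: np.mean([env.read_state()["contact_force"][2] for _ in range(3)])
    f0=F(); z=Z[c]+n+.003; log=[]
    env.servo_line([x,y,z],feed=.03)
    while z>Z[c]+n-.0125:
        z-=.001; env.servo_line([x,y,z],feed=.015); env.pause(.08)
        f=F()-f0; s=env.read_state(); log.append((round((s["eef_pos"][2]-n-Z[c])*1e3,1),round(float(f),1)))
        if f>7 or (z<Z[c]+n-.0095 and f>4.6): break
    print(c,s["eef_pos"],log)
    env.servo_line([x,y,Z[c]+n+.02],feed=.04)
    env.servo_line([x,y,.25],feed=.15); env.pause(.2)
    m=env.camera_model("wrist"); im=env.get_image("wrist"); cv2.imwrite(f"pics/after_{c}.png",im)
    q=blob(im,c,proj(m,[x,y,Z[c]-.008]),40); print(q, env.read_state()["clock"])
    if q: print(onz(m,q[0],Z[c]-.008))
E
python3 -c "
from h import *
press('green',(.5495,.298))"
```

```text
green [0.54958133 0.29805849 0.10719186] [(np.float64(2.0), 0.8), (np.float64(1.0), 0.7), (np.float64(0.0), 1.2), (np.float64(-0.8), 2.8), (np.float64(-1.9), 3.6), (np.float64(-3.0), 2.6), (np.float64(-4.0), 4.1), (np.float64(-5.0), 3.5), (np.float64(-6.0), 4.3), (np.float64(-7.0), 3.8), (np.float64(-8.0), 3.4), (np.float64(-9.0), 4.6), (np.float64(-9.8), 5.7)]
(array([316.36329114, 186.69873418]), array([301, 171,  32,  32, 790], dtype=int32)) 17.9083
[0.55033666 0.2993793  0.09      ]
```

View pics/after_green.png

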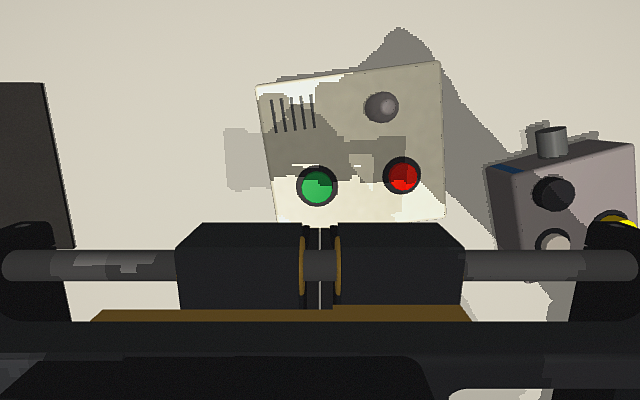

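The force trace matches the description: a spring, a plateau of about 3–4 N, then a rise at 9–10 mm. The cap at (316,187) is smaller and sits lower, with red and the objective undisturbed. Yellow is next.

```bash
python3 -c "
from h import *
press('yellow',(.4997,-.0117))"
```

```text
yellow [ 0.49983401 -0.01169143  0.08713851] [(np.float64(2.1), 1.7), (np.float64(1.0), 0.6), (np.float64(-0.0), 1.6), (np.float64(-0.9), 3.2), (np.float64(-1.9), 2.7), (np.float64(-2.9), 2.8), (np.float64(-4.0), 3.2), (np.float64(-5.0), 3.6), (np.float64(-6.0), 2.8), (np.float64(-7.0), 3.0), (np.float64(-8.0), 3.1), (np.float64(-9.0), 3.1), (np.float64(-9.9), 5.2)]
(array([318.55895197, 183.08442504]), array([304, 169,  30,  30, 687], dtype=int32)) 27.6417
[ 0.49974528 -0.01186829  0.07      ]
```

View pics/after_yellow.png

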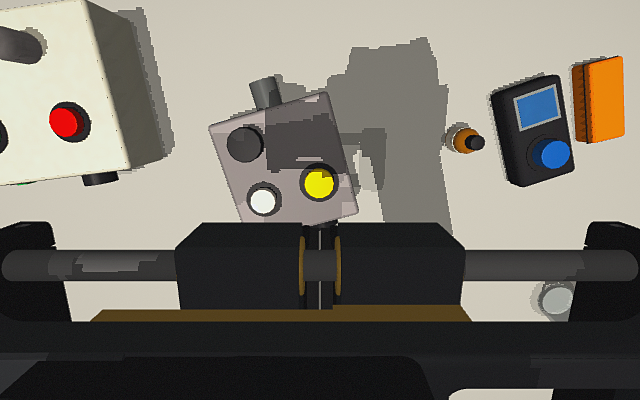

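Yellow at (319,183) is down with the same force signature. White at (264,200) and the cap at (245,145) are untouched. Blue is last.

```bash
python3 -c "
from h import *
press('blue',(.527,-.2572))
cv2.imwrite('pics/scene1.png',env.get_image('scene'))
d=cv2.absdiff(cv2.imread('pics/scene0.png'),cv2.imread('pics/scene1.png'))
a,b=cv2.imread('pics/w_blue0.png'),cv2.imread('pics/after_blue.png')
cv2.imwrite('pics/cmp.png',cv2.resize(np.hstack([a[:230],b[:230]]),None,fx=.62,fy=.62))"
```

```text
blue [ 0.52707264 -0.25721037  0.06030669] [(np.float64(2.1), 0.9), (np.float64(1.0), -0.3), (np.float64(-0.0), -0.0), (np.float64(-0.9), 0.3), (np.float64(-1.8), 2.0), (np.float64(-2.9), 2.7), (np.float64(-4.0), 2.4), (np.float64(-5.0), 2.8), (np.float64(-6.0), 2.1), (np.float64(-7.0), 2.2), (np.float64(-8.0), 2.8), (np.float64(-9.0), 2.3), (np.float64(-9.8), 3.9), (np.float64(-10.7), 6.2)]
(array([318.99654577, 178.38341969]), array([306, 165,  27,  28, 579], dtype=int32)) 37.9083
[ 0.52697186 -0.25751915  0.044     ]
```

View pics/cmp.png

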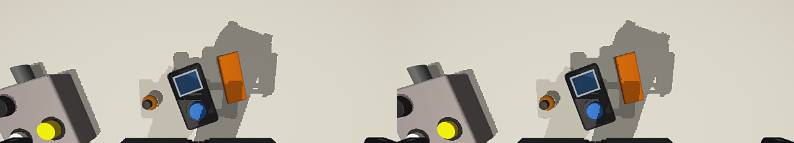

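View pics/scene1.png

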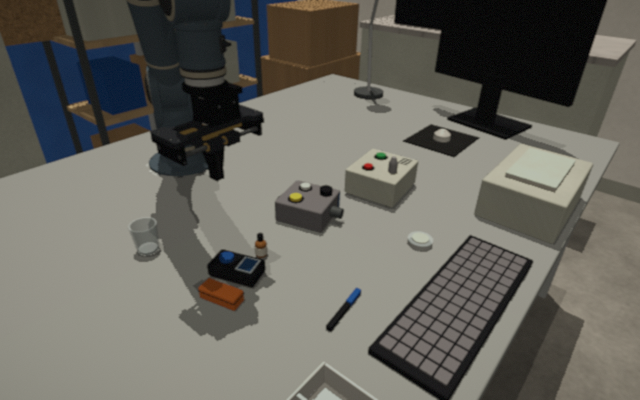

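All three caps are visibly lower: green (381,156), yellow (296,198) and blue (227,258). The pod and bystanders are where they were, and the arm is clear at z = 0.25.

```bash
python3 -c "
from rig import env
print(env.close_job(), env.read_state()['clock'])"
```

```text
the job is handed in; nothing more can be done
the job is handed in; nothing more can be done
```

I pressed green, yellow and blue in that order, each about 10–11 mm down at about 5–6 N. All three caps stayed down, the pod, decoy buttons and bystanders look unmoved, and the job was handed in at about 38 s; no verdict was returned.

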